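# Hook the hanging arm into the slotted kitchen rack and lock it

## Task

Take the loose steel hanging arm, hook its two claws into the slots of the two grey uprights and push it straight down until it is fully home and the spring catch has snapped in behind its plate, then let go. The uprights are not clamped exactly where the plan says, so feel for the slots and do not force it: never let the arm bear on the rack with more than 60 N in all (levering counts), and leave the things standing round it alone.

Things in the scene. Friction and masses are not known exactly. Their poses are not given: they have to be found in the camera images.
- bracket: Hanging arm, loose, plain steel, 0.2-0.4 kg, standing on the surface. Back plate 5 thick (x -5 to 0), 76 wide, 50 high (mm); from it a flat bar 14 wide, 26 high (z 0 to 26) runs to x = -125, with an upturned tip (x -131 to -123, z to 40). Origin: middle of the lower edge of the plate's back face. x points out of the back, the way the two claws point; z up.
- bracket_grip (a point): Middle of the hanging arm's bar near its centre of mass, at x = -55, y = 0, z = 13 mm in the arm's frame: grip here from above across the 14 mm width. A push here levers the claws against the plate, so the forces on the rack add up to 2 to 4 times the push: 20 N of push is ample. Ease off the push and the grip before opening.
- bracket_claw (a point): Rear of the claw on the +y side, at x = 10.5, y = 26, z = 32 mm in the hanging arm's frame; the other claw is at y = -26. Each is 5 thick in y: a neck (x 0 to 8, z 34 to 46) ending in a downward lip, 5 square (x 5.5 to 10.5, z 18 to 46). Between them, low in the plate's back, is a recess for the catch (y -11 to 11, z 6.5 to 17.5, 5 deep).
- rack: Rack, fixed: wooden base (x -30 to 70, y -65 to 65, 12 high, mm) with two grey channel uprights 30 wide, 52 apart, up to about z = 160, clamped on it at a setting not measured: up to 8 mm to either side (y) and 5 mm higher or lower, slots and catch with them. Origin: on the surface, nominal middle under the front faces (plane x = 0). Claws enter along +x; z up.
- rack_slot (a point): Nominal centre of the +y upright's slot, at y = 26, z = 131.5 mm in the rack's frame, the other at y = -26; the real slots are up to 8 mm off in y and 5 in z (the same for both). Slots are 8 mm wide, 35 high, through a 4 mm sheet whose front is the plane x = 0, hollow for 20 mm behind.
- rack_seat (a point): 80 mm above the rack's origin: nominal place of the hanging arm's origin when fully home, axes parallel (plate on the front faces, claw necks on the lower slot edges); the real seat is up to 8 mm off in y, 5 in z. Claws pass the slots while the arm is 16 to 23 mm above the real seat, in till the plate meets the faces; then straight down. Let go, the arm may droop up to 0.07 rad (1.5 mm play).
- catch (a joint): Travel (m) of the spring catch between the uprights: 0 = out, up to 0.006 pushed in (+x). Nose 16 wide, 3 mm proud of the faces, ramp 16 to 10 mm above the real seat, flat underside at 8. The plate's lower edge pushes it in 3 mm on the way down: spring 3 to 6 N, about 5 to 20 N of downward push, more than the arm's weight. In the last 1 to 2 mm it snaps out into the recess and locks.
- spice_jar_a: Bystander: spice jar 46 x 46 x 106, origin at the centre of its underside.
- spice_jar_b: Bystander: spice jar 46 x 46 x 106, origin at the centre of its underside.
- pepper_mill: Bystander: wooden pepper mill 58 x 58 x 160, origin at the centre of its underside.
- salt_shaker: Bystander: salt shaker 44 x 44 x 90, origin at the centre of its underside.
- garlic: Bystander: garlic bulb 48 x 50 x 51, origin at the centre of its underside.
- matchbox: Bystander: matchbox 36 x 54 x 14, origin at the centre of its underside.
- espresso_cup: Bystander: espresso cup 60 x 83 x 49, origin at the centre of its underside.

How it is judged:
On the way:
1. the claws are in the slots, the arm still above its seat (x of bracket in the frame of rack_seat between -0.005 and 0.003 m and y of bracket in the frame of rack_seat between -0.011 and 0.011 m and z of bracket in the frame of rack_seat between 0.009 and 0.03 m), for 0.1 s.
At the end, for the whole second after the job is handed in: The hanging arm rests locked in the rack: plate within 3 mm of the front faces, at most 11 mm sideways and 8 in height from the nominal seat (hidden setting included), within 0.09 rad of square and level, and the catch sprung out again (under 1.2 mm) in the plate's recess (x of bracket in the frame of rack_seat between -0.003 and 0.003 m and y of bracket in the frame of rack_seat between -0.011 and 0.011 m and z of bracket in the frame of rack_seat between -0.008 and 0.0075 m and value of joint catch below 0.0012 m and angle between the x axis of bracket and the x axis of rack, either way round below 0.09 rad and angle between bracket's own z axis and vertical below 0.09 rad and linear speed of bracket below 0.01 m/s); the robot touches nothing.
It fails at once if the hanging arm bears on the rack with more than 60 N (all contacts together) (contact force between bracket and rack above 60 N).
It fails at once if the robot pushes the rack itself with more than 25 N (contact force between any of the fingers, the arm and rack above 25 N).
It fails at once if a bystander is moved more than 30 mm (distance of any of spice_jar_a, spice_jar_b, pepper_mill, salt_shaker, garlic, matchbox, espresso_cup from where it was at the start of the episode above 0.03 m).
It also fails if it takes over 72 s, if anything falls off the work surface, if the arm or the gripper's body presses on something with over 40 N, if the wrist force passes 120 N, or if a joint passes its speed limit or range.

## Robot

A 7-joint arm with a two-finger parallel gripper is mounted at the origin on a cart in front of the work surface, level with it; the furniture and walls round the work are solid. World frame = base frame: x ahead of the robot, y to its left, z up, the work surface at z = 0. Lengths are in m, angles in rad, forces in N, time in s.
With the tool pointing down it reaches from about 0.4 to 0.85 m from the base axis. Payload 6.9 kg.
Tool frame: the origin (TCP) lies on the mounting face of the last link; the fingertips stand 173 mm ahead of it and the grasp point (between the pads) lies 155 mm ahead of it; z points along the fingers, y is the line along which they close (so a half turn about z gives the same grasp; the last joint's range is limited). The gripper opens to 85 mm and grips with 20 to 120 N. Pads are 22 mm wide; open, the fingers measure 114 mm over their backs; the gripper's body (76 mm by 85 mm) begins 54 mm behind the grasp point. The pads swing forward as they close: fully open they stand 13 mm farther back than shut.
Start: joints at [-1.161, 0.507, -0.238, 1.5, 0.126, 1.149, -0.155], TCP at [0.188, 0.596, 0.405] pointing down, gripper open.
Joint ranges: [-3.08, 3.08], [-0.24, 2.05], [-1.43, 1.35], [0, 2.5], [-1.52, 4.66], [0.17, 1.96], [-2.89, 2.89]. Speed limits (rad/s): [2.39, 2.39, 3.14, 3.14, 3.14, 3.14, 3.14].

## Interface

Orientations are given as [roll, pitch, yaw] about the fixed x, y, z axes, in that order (R = Rz(yaw) Ry(pitch) Rx(roll)).
In Python, from workcell import monitor, optics, close_job gives the robot as it stands. The module is installed in compiled form; this text tells all that it offers.
- The arm moves only by the shell command python3 -m handwheel 'ROWS' [FORCE]. ROWS is JSON, a list of rows, each an object of numbers: "gripper": the closure, from -1 (fully open) to 1 (shut); "tx", "ty", "tz": the shift along the world's x, y, z in cm; "yaw": the turn about the world's z in rad. A call has 1 to 20 rows; each row shifts and turns the commanded pose from where the row before left it; what a row does not reach is not made up. A row lasts 1/10 s, in which the tool goes at most 50 mm and 8.59 degrees, less where a joint would pass 70% of its speed; a pose out of reach is approached as far as the arm can. A call is refused whole if a number of a shift passes 5 or a number of a turn 0.15, either way. A call with a gripper value outside its range is refused whole. The fingers move at their own pace and stop on an object; FORCE is the grip in N (left out, the last holds). Time passes only in rows, so rows that do not move let the fingers close. It gives the time, the measured TCP pose, the force, the opening and the grip force at its end, in the units of the state.
- monitor.state(): the state, without advancing time (a new reading comes with each control period).
- optics.snapshot(name): name is "scene" or "top" or "wrist"; returns (picture, depth): 420x560x3 uint8, red, green, blue; 420x560 float32, m along the optical axis (not along the pixel's ray), 0 where there is no reading.
- optics.get_calibration(name): a dict with "intrinsics" (3x3 intrinsics, pixels), "xyz" and "orientation" of the camera in the world; the wrist camera has in their place "hand_eye" (4x4, takes a point from camera to tool coordinates, whose origin is the TCP and whose axes are the flange's). Camera axes: x right, y down, z forward; pixel columns grow to the right and rows downward; lengths in m; the calibration is good to about 2 mm. A picture is of the moment at which its call begins: read the wrist's pose just before it. get_calibration takes no time and is no camera call.
- close_job(): hands the job in; it is judged then, once.
The state is a dict: "time_s": time; "joint_pos": joint angles; "joint_vel": joint speeds; "effort": joint torques, N m; "position": TCP position; "tcp_rot": TCP orientation; "ft_force": force on the tool from outside, world axes, zero at the start; "wrist_torque": the same for the moment, N m; "opening": finger opening in m; "gripper_force": force on a finger pad.
Only numpy, scipy, OpenCV 4.12 (cv2) and the standard library are available. Lean on these libraries where they do the work, as an engineer would, in place of code of your own. Each camera call takes 0.05 s, during which the arm holds its last target. There are 200 camera calls.

## Working session

There is one attempt and no reset: what is moved stays moved. The work goes in short steps, Python scripts to look and compute and a shell command to move; the robot and the scene stay as the last step left them, time stands still between calls to the robot, and variables do not carry over. Pictures are saved under pics/ and viewed, at most 10 in all, crops included, and the job is handed in when it is done.

```bash
mkdir -p pics
cat > h.py <<'E'
import numpy as np, cv2
from workcell import monitor, optics
from scipy.spatial.transform import Rotation as R
def T(xyz,rpy):
    M=np.eye(4); M[:3,:3]=R.from_euler('xyz',rpy).as_matrix(); M[:3,3]=xyz; return M
def shot(name):
    s=monitor.state(); c=optics.get_calibration(name)
    M=T(s['position'],s['tcp_rot'])@np.array(c['hand_eye']) if name=='wrist' else T(c['xyz'],c['orientation'])
    im,d=optics.snapshot(name)
    return im,d,np.array(c['intrinsics']),M
def cloud(d,K,M):
    v,u=np.indices(d.shape)
    P=np.stack([(u-K[0,2])/K[0,0]*d,(v-K[1,2])/K[1,1]*d,d],-1)
    W=P@M[:3,:3].T+M[:3,3]; W[d<=0]=np.nan; return W
def save(im,n): cv2.imwrite('pics/'+n+'.png',cv2.cvtColor(im,cv2.COLOR_RGB2BGR))
E
python3 - <<'E'
from h import *
for n in('scene','top'):
    im,d,K,M=shot(n); save(im,n); np.savez(n,im=im,d=d,K=K,M=M); print(n,K.round(1).tolist(),M.round(3).tolist())
print(monitor.state())
cv2.imwrite('pics/both.png',np.hstack([cv2.resize(cv2.imread(f'pics/{n}.png'),(560,420)) for n in('scene','top')])[:, :])
E
```

```text
scene [[499.5, 0.0, 274.6], [0.0, 499.5, 206.2], [0.0, 0.0, 1.0]] [[0.704, -0.473, 0.53, 0.029], [-0.71, -0.446, 0.545, -0.598], [-0.021, -0.76, -0.65, 0.736], [0.0, 0.0, 0.0, 1.0]]
top [[451.5, 0.0, 278.5], [0.0, 451.5, 214.5], [0.0, 0.0, 1.0]] [[-0.002, -0.981, 0.196, 0.356], [-1.0, 0.003, 0.005, -0.065], [-0.005, -0.196, -0.98, 1.167], [0.0, 0.0, 0.0, 1.0]]
{'time_s': 0.1, 'joint_pos': array([-1.16051014,  0.5082521 , -0.23752237,  1.50102579,  0.12569593,
        1.14888904, -0.15479543]), 'joint_vel': array([-3.52287257e-05,  1.35155157e-03,  7.06896754e-04, -1.67925794e-03,
       -3.48231419e-04,  2.22178136e-05, -9.86502530e-05]), 'effort': array([-4.28474988e-03, -6.21830750e+01, -2.19442092e+00, -2.50207579e+01,
        1.25761743e-02,  7.79312686e-03,  1.88779654e-05]), 'position': array([0.18757356, 0.59601282, 0.40391954]), 'tcp_rot': array([-3.14000562e+00,  2.76217232e-05,  2.83681233e+00]), 'ft_force': array([0.91960186, 0.06138718, 0.26361533]), 'wrist_torque': array([-0.0031205 ,  0.01817407, -0.0037608 ]), 'gripper_force': 0.0, 'opening': 0.08546382528282485}
```

View pics/top.png

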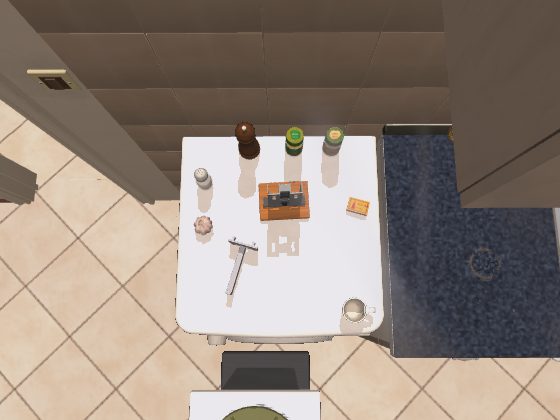

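View pics/scene.png

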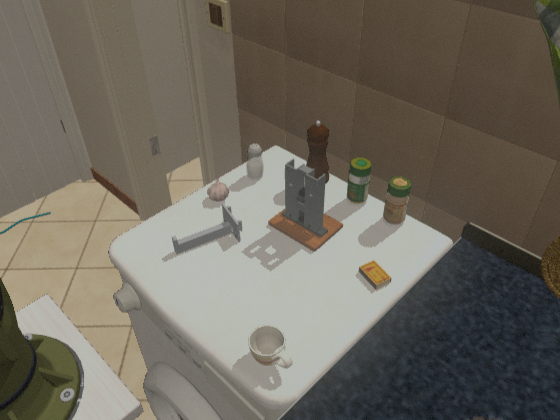

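The top view (up = +x, left = +y) shows the rack at about (284,200) and the bracket plate at (243,243) with its bar tip at (230,292). The garlic is at (203,225), left of the bracket. The scene view shows the uprights at (305,200) with the slots facing the robot.

Run:
```python
from h import *
Wt=[]
for n in('scene','top'):
    f=np.load(n+'.npz'); W=cloud(f['d'],f['K'],f['M']); Wt.append(W)
    P=W.reshape(-1,3); P=P[np.isfinite(P).all(1)]
    P=P[(P[:,0]>.3)&(P[:,0]<.85)&(abs(P[:,1])<.3)]
    print(n,'table z',np.median(P[abs(P[:,2])<.02][:,2]).round(4))
    # clusters
    Q=P[(P[:,2]>.008)&(P[:,2]<.3)]
    H=np.zeros((320,400),np.uint8); i=((Q[:,0]-.2)/.0025).astype(int); j=((Q[:,1]+.45)/.0025).astype(int)
    H[i,j]=1; H=cv2.morphologyEx(H,cv2.MORPH_CLOSE,np.ones((3,3)))
    k,L=cv2.connectedComponents(H); l=L[i,j]
    for c in range(1,k):
        q=Q[l==c]
        if len(q)>60: print(c,len(q),'min',q.min(0).round(3),'max',q.max(0).round(3))
    # bracket
        if len(q)>150 and q[:,2].max()<.08 and q[:,2].max()>.03:
            b=q[(q[:,2]>.022)&(q[:,2]<.03)]
            if len(b)>10:
                r=cv2.minAreaRect(b[:,:2].astype(np.float32)*1000); print('  bar top rect',r, np.median(b[:,2]))
# rack front: scene view
W=Wt[0].reshape(-1,3); q=W[(W[:,2]>.04)&(W[:,2]<.15)&(W[:,0]>.45)&(W[:,0]<.75)&(abs(W[:,1])<.2)]
print(len(q)); np.save('rackpts',q)
for zlo in(.03,.06,.09,.12):
    s=q[(q[:,2]>zlo)&(q[:,2]<zlo+.03)]; 
    if len(s): print(zlo,s.min(0).round(3),s.max(0).round(3),np.median(s,0).round(3))
```

```text
scene table z -0.0008
1 1248 min [ 0.314 -0.298  0.008] max [ 0.375 -0.214  0.051]
  bar top rect ((339.7251892089844, -253.13436889648438), (73.55532836914062, 52.082435607910156), 62.27165603637695) 0.025566172411479682
2 942 min [ 0.382 -0.008  0.008] max [0.528 0.072 0.051]
  bar top rect ((460.6531066894531, 56.142608642578125), (76.48576354980469, 143.90487670898438), 59.98627471923828) 0.025131499959853865
3 323 min [0.534 0.107 0.008] max [0.581 0.154 0.051]
  bar top rect ((555.6533203125, 126.81149291992188), (35.8556022644043, 47.74619674682617), 59.24931716918945) 0.026198138592475884
5 3377 min [ 0.574 -0.141  0.008] max [ 0.679 -0.01   0.158]
6 447 min [ 0.587 -0.299  0.008] max [ 0.637 -0.238  0.017]
7 518 min [0.654 0.111 0.008] max [0.697 0.151 0.092]
8 989 min [ 0.744 -0.012  0.009] max [0.79  0.041 0.159]
9 1028 min [ 0.746 -0.226  0.008] max [ 0.797 -0.178  0.108]
10 929 min [ 0.747 -0.126  0.008] max [ 0.794 -0.079  0.108]
12 24008 min [ 0.817 -0.3    0.008] max [0.83 0.3  0.3 ]
top table z -0.0004
1 455 min [ 0.315 -0.295  0.008] max [ 0.372 -0.213  0.053]
  bar
[... 517 characters left out ...]
 1730 min [ 0.573 -0.139  0.008] max [ 0.678 -0.008  0.162]
5 282 min [ 0.587 -0.297  0.008] max [ 0.634 -0.238  0.019]
7 306 min [0.655 0.115 0.01 ] max [0.694 0.155 0.097]
8 662 min [ 0.742 -0.008  0.008] max [0.793 0.047 0.163]
9 474 min [ 0.746 -0.222  0.009] max [ 0.792 -0.176  0.11 ]
10 465 min [ 0.747 -0.123  0.008] max [ 0.792 -0.077  0.11 ]
11 13196 min [ 0.819 -0.3    0.008] max [0.826 0.3   0.3  ]
2422
0.03 [ 0.494 -0.2    0.04 ] [0.75  0.147 0.06 ] [ 0.611 -0.006  0.048]
0.06 [ 0.604 -0.2    0.06 ] [0.75  0.146 0.09 ] [ 0.615 -0.066  0.075]
0.09 [ 0.604 -0.198  0.09 ] [0.75  0.131 0.12 ] [ 0.612 -0.072  0.105]
0.12 [ 0.604 -0.118  0.12 ] [0.75  0.033 0.15 ] [ 0.612 -0.065  0.134]
```

```bash
python3 - <<'E'
from h import *
for n in('scene','top'):
    f=np.load(n+'.npz'); W=cloud(f['d'],f['K'],f['M']); P=W.reshape(-1,3); P=P[np.isfinite(P).all(1)]
    r=P[(P[:,0]>.56)&(P[:,0]<.7)&(P[:,1]>-.16)&(P[:,1]<.01)]
    b=r[(r[:,2]>.009)&(r[:,2]<.015)]; print(n,'base',cv2.minAreaRect(b[:,:2].astype(np.float32)*1000),len(b))
    fr=r[(r[:,2]>.03)&(r[:,2]<.15)&(r[:,0]<.62)]
    m=np.ones(len(fr),bool)
    for _ in range(5):
        A=np.c_[fr[:,1],fr[:,2],np.ones(len(fr))]; c=np.linalg.lstsq(A[m],fr[m,0],rcond=None)[0]; e=fr[:,0]-A@c; m=abs(e)<.0025
    print('front x=a y+b z+c',c.round(4),m.sum(),'y range',fr[m,1].min(),fr[m,1].max(),'zmax',r[:,2].max(),'yr top',r[r[:,2]>.1][:,1].min(),r[r[:,2]>.1][:,1].max())
    k=P[(P[:,0]>.37)&(P[:,0]<.535)&(P[:,1]>-.02)&(P[:,1]<.085)]
    t=k[(k[:,2]>.0235)&(k[:,2]<.0285)&(k[:,0]<.49)]
    l=cv2.fitLine(t[:,:2].astype(np.float32),cv2.DIST_HUBER,0,1e-5,1e-5).ravel(); print('bar',l,np.arctan2(l[1],l[0]),len(t))
    x=np.array([l[0],l[1]])*np.sign(l[0]); y=np.array([-x[1],x[0]])
    a=(k[:,:2]-l[2:])@x; bb=(k[:,:2]-l[2:])@y; z=k[:,2]; s=z>.006
    print('along',a[s].min(),a[s].max(),'across bar',np.percentile(bb[s&(a<.02)],[2,98]))
    p=z>.035; pl=p&(a>0)
    print('plate/claw along',np.percentile(a[pl],[2,25,50,75,98]).round(4),'y',np.percentile(bb[pl],[1,99]).round(4),'zmax',z.max())
    o=l[2:]
    np.save('br_'+n,np.r_[o,x])
E
python3 - <<'E'
import cv2
a=cv2.imread('pics/scene.png')[145:260,160:360]; cv2.imwrite('pics/crop.png',cv2.resize(a,None,fx=4,fy=4,interpolation=cv2.INTER_CUBIC))
E
```

```text
scene base ((626.5460205078125, -75.0832748413086), (102.47102355957031, 130.73316955566406), 2.2072107791900635) 995
front x=a y+b z+c [-0.0509  0.002   0.6043] 1087 y range -0.11822929324315185 -0.03342993472581535 zmax 0.15795906818439176 yr top -0.11874607779157831 -0.032989830263834286
bar [ 0.9614762  -0.2748881   0.43971232  0.04810885] -0.27847332 226
along -0.05848818256970719 0.08385110228633219 across bar [-0.00732323  0.00801724]
plate/claw along [0.0672 0.0683 0.0693 0.0726 0.0821] y [-0.0374  0.037 ] zmax 0.05108118511003623
top base ((626.2192993164062, -72.58714294433594), (100.12332153320312, 129.57672119140625), 3.157374620437622) 896
front x=a y+b z+c [-0.0517  0.0031  0.6028] 283 y range -0.11549347983625156 -0.03350421850848404 zmax 0.16150018916402775 yr top -0.11549347983625156 -0.03350421850848404
bar [ 0.95792544 -0.28701714  0.4381562   0.050983  ] -0.2911115 168
along -0.05676209726620633 0.08347160894092762 across bar [-0.00700305  0.00661102]
plate/claw along [0.0685 0.0692 0.071  0.073  0.0827] y [-0.0357  0.0372] zmax 0.05475356955562538
```

View pics/crop.png

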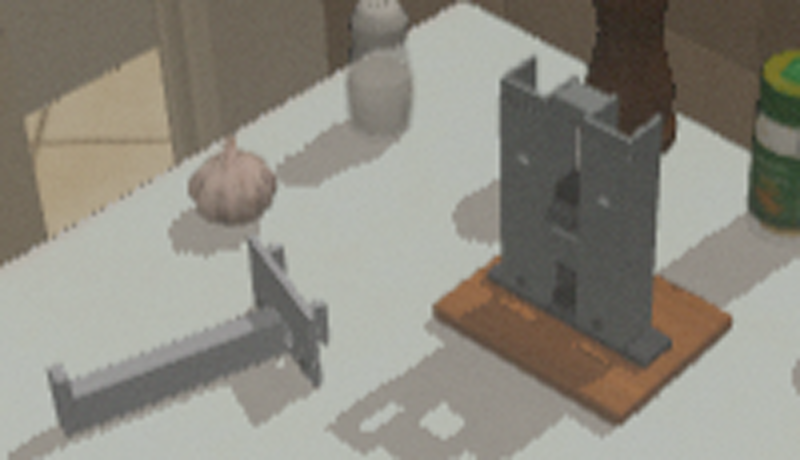

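```bash
python3 - <<'E'
from h import *
c=optics.get_calibration('wrist'); print(np.array(c['hand_eye']).round(3).tolist(),np.array(c['intrinsics']).round(0).tolist())
f=np.load('scene.npz'); W=cloud(f['d'],f['K'],f['M']); im=f['im']
e=W[...,0]-(.6043-.0509*W[...,1])
t=(W[...,1]+.0755); G=im.mean(-1)
m=(W[...,0]>.58)&(W[...,0]<.69)&(abs(t)<.06)&(W[...,2]>.03)
v,u=np.where(m); print(v.min(),v.max(),u.min(),u.max())
for r in range(158,200): print(r,' '.join('%3d'%(1000*e[r,c]) if m[r,c] else ' . ' for c in range(283,328)))
E
python3 -m handwheel '[{"gripper":-1,"tx":1.3,"ty":-2.8,"tz":0,"yaw":0.02},{"tx":1.3,"ty":-2.8},{"tx":1.3,"ty":-2.8},{"tx":1.3,"ty":-2.8},{"tx":1.3,"ty":-2.8},{"tx":1.3,"ty":-2.8},{"tx":1.3,"ty":-2.8},{"tx":1.3,"ty":-2.8},{"tx":1.3,"ty":-2.8},{"tx":1.3,"ty":-2.8},{"tx":1.3,"ty":-2.8},{"tx":1.3,"ty":-2.8},{"tx":1.3,"ty":-2.8},{"tx":1.3,"ty":-2.8},{"tx":1.3,"ty":-2.8},{"tx":1.3,"ty":-2.8},{"tx":1.3,"ty":-2.8},{"tx":1.3,"ty":-2.8},{"tx":1.3,"ty":-2.8},{"tx":1.3,"ty":-2.8}]' 25
```

```text
[[-0.0, -0.946, -0.325, 0.084], [1.0, -0.0, -0.001, -0.0], [0.001, -0.325, 0.946, 0.031], [0.0, 0.0, 0.0, 1.0]] [[301.0, 0.0, 282.0], [0.0, 301.0, 212.0], [0.0, 0.0, 1.0]]
159 229 285 325
158  .   .   .   .   .   .   .   .   .   .   .   .   .   .   .   .   .   .   .   .   .   .   .   .   .   .   .   .   .   .   .   .   .   .   .   .   .   .   .   .   .   .   .   .   . 
159  .   .   .   .   .   .   .   .   .   23  25  .   .   .   .   .   .   .   .   .   .   .   .   .   .   .   .   .   .   .   .   .   .   .   .   .   .   .   .   .   .   .   .   .   . 
160  .   .   .   .   .   .   .   .   20  22  27  .   .   .   .   .   .   .   .   .   .   .   .   .   .   .   .   .   .   .   .   .   .   .   .   .   .   .   .   .   .   .   .   .   . 
161  .   .   .   .   .   .   14  14  15  18  22  .   .   .   .   .   .   .   .   .   .   .   .   .   .   .   .   .   .   .   .   .   .   .   .   .   .   .   .   .   .   .   .   .   . 
162  .   .   .   .   .    9  11  13  18  22  25  .   .   .   .   .   .   .   .   .   .   .   .   .   .   .   .   .   .   .   .   .   .   .   .   .   .   .   .   .   .   .   .  
[... 6156 characters left out ...]
  6   7   9   8  -2   1   0   0   0   0   0  -1  -1   0   0   0   1   5  10  11  14  20  21  28  .   .   . 
197  .   .    0   1   0   0   0   0   0   1  -1   0   0   0  -1   0   0   1   4   5   6   5   0   0   1   0  -1   1   1   2   0   0   1  -1   1   6   9  11  15  20  24  .   .   .   . 
198  .   .    0  -1   0   0   0   0  -1   0  -2   0   1   2   0  -1  -3   0   1   2   4   5   0   0   0   0   2   0   1   0   0  -1   0  -1   2   4   9  12  15  20  22  .   .   .   . 
199  .   .   -1  -1   1   2   0  -2   0   0   1   0   2  -2  -1   0  -2   0   0   1   1   4   0   0   0   0   1   0   0   0   0   1   0   0   2   6   7  13  16  19  22  .   .   .   . validation failed for argument at $[1]...
```

```bash
python3 - <<'E'
from h import *
f=np.load('scene.npz');K,M=f['K'],f['M']
n=np.array([1,.0509,-.002]);c=.6043
def hit(u,v):
    r=M[:3,:3]@np.array([(u-K[0,2])/K[0,0],(v-K[1,2])/K[1,1],1]); o=M[:3,3]
    p=o+r*(c-n@o)/(n@r); return p.round(4)
for l,u,v in [('Lslot left',289.3,178),('Lslot right',291.5,178),('L top',290.5,171.5),('L bot',290.5,184.8),('Rslot left',309.2,188),('Rslot right',311.6,188),('R top',310.5,181.5),('R bot',310.5,195.3),('L upright outer',284.5,180),('L upright inner',296.5,180),('R inner',304.5,192),('R outer',317,192)]: print(l,hit(u,v))
E
python3 -m handwheel '[{"gripper":-1,"tx":0,"ty":0,"tz":0,"yaw":0.02},{"gripper":-1,"tx":1.3,"ty":-2.8,"tz":0,"yaw":0}]' 25
```

```text
Lslot left [ 0.607  -0.0478  0.1278]
Lslot right [ 0.6073 -0.0536  0.1306]
L top [ 0.6072 -0.051   0.1455]
L bot [ 0.6071 -0.051   0.1121]
Rslot left [ 0.6096 -0.0988  0.1285]
Rslot right [ 0.6099 -0.1047  0.1315]
R top [ 0.6098 -0.1015  0.1458]
R bot [ 0.6097 -0.1026  0.1121]
L upright outer [ 0.6063 -0.035   0.1164]
L upright inner [ 0.608  -0.0666  0.132 ]
R inner [ 0.609  -0.0874  0.1125]
R outer [ 0.6106 -0.1181  0.1285]
time_s: 0.3
position: [0.1981, 0.5703, 0.4039]
tcp_rot: [3.141, -0.003, 2.863]
ft_force: [-0.5, 0.1, -0.2]
opening: 0.0856
gripper_force: 0.0
```

```bash
python3 -m handwheel '[{"gripper":-1,"tx":1.28,"ty":-2.62,"tz":-0.5,"yaw":0},{"gripper":-1,"tx":1.28,"ty":-2.62,"tz":-0.5,"yaw":0},{"gripper":-1,"tx":1.28,"ty":-2.62,"tz":-0.5,"yaw":0},{"gripper":-1,"tx":1.28,"ty":-2.62,"tz":-0.5,"yaw":0},{"gripper":-1,"tx":1.28,"ty":-2.62,"tz":-0.5,"yaw":0},{"gripper":-1,"tx":1.28,"ty":-2.62,"tz":-0.5,"yaw":0},{"gripper":-1,"tx":1.28,"ty":-2.62,"tz":-0.5,"yaw":0},{"gripper":-1,"tx":1.28,"ty":-2.62,"tz":-0.5,"yaw":0},{"gripper":-1,"tx":1.28,"ty":-2.62,"tz":-0.5,"yaw":0},{"gripper":-1,"tx":1.28,"ty":-2.62,"tz":-0.5,"yaw":0},{"gripper":-1,"tx":1.28,"ty":-2.62,"tz":-0.5,"yaw":0},{"gripper":-1,"tx":1.28,"ty":-2.62,"tz":-0.5,"yaw":0},{"gripper":-1,"tx":1.28,"ty":-2.62,"tz":-0.5,"yaw":0},{"gripper":-1,"tx":1.28,"ty":-2.62,"tz":-0.5,"yaw":0},{"gripper":-1,"tx":1.28,"ty":-2.62,"tz":-0.5,"yaw":0},{"gripper":-1,"tx":1.28,"ty":-2.62,"tz":-0.5,"yaw":0},{"gripper":-1,"tx":1.28,"ty":-2.62,"tz":-0.5,"yaw":0},{"gripper":-1,"tx":1.28,"ty":-2.62,"tz":-0.5,"yaw":0},{"gripper":-1,"tx":1.28,"ty":-2.62,"tz":-0.5,"yaw":0},{"gripper":-1,"tx":1.28,"ty":-2.62,"tz":-0.5,"yaw":0}]'
python3 -m handwheel '[{"gripper":-1,"tx":0,"ty":0,"tz":0,"yaw":0},{"gripper":-1,"tx":0,"ty":0,"tz":0,"yaw":0},{"gripper":-1,"tx":0,"ty":0,"tz":0,"yaw":0}]'
python3 - <<'E'
from h import *
im,d,K,M=shot('wrist'); save(im,'w1'); np.savez('w1',im=im,d=d,K=K,M=M)
W=cloud(d,K,M);P=W.reshape(-1,3); P=P[np.isfinite(P).all(1)]
print(np.median(P[abs(P[:,2])<.015][:,2]), P.min(0),P.max(0))
k=P[(P[:,0]>.37)&(P[:,0]<.54)&(P[:,1]>-.02)&(P[:,1]<.09)]
t=k[(k[:,2]>.0225)&(k[:,2]<.0295)&(k[:,0]<.49)]; print(len(t))
l=cv2.fitLine(t[:,:2].astype(np.float32),cv2.DIST_HUBER,0,1e-5,1e-5).ravel()
x=l[:2]*np.sign(l[0]); y=np.array([-x[1],x[0]]); a=(k[:,:2]-l[2:])@x; z=k[:,2]; b=(k[:,:2]-l[2:])@y
print(np.arctan2(x[1],x[0]),'along',a[z>.008].min(),a[z>.008].max())
pl=(z>.047)&(z<.056); print(np.percentile(a[pl],[2,50,98]),np.percentile(b[pl],[1,99]),'zplate',np.median(z[pl]),'barz',np.median(t[:,2]))
back=np.percentile(a[pl],98) if pl.sum() else 0
q=b[(z>.015)&(a<.02)]; print('barw',np.percentile(q,[2,98]))
for o in(a[z>.008].min()+.131,): print('origin',l[2:]+x*o,'grip',l[2:]+x*(o-.055))
E
```

```text
time_s: 2.3
position: [0.457, 0.0431, 0.3045]
tcp_rot: [3.142, 0.0, 2.858]
ft_force: [0.9, 0.5, 0.3]
opening: 0.0852
gripper_force: 0.0
time_s: 2.6
position: [0.4563, 0.0451, 0.3048]
tcp_rot: [3.141, -0.0, 2.858]
ft_force: [-0.4, -0.1, -0.1]
opening: 0.0852
gripper_force: 0.0
-0.0007704673542013318 [-0.18911181 -0.81643569 -0.85856337] [1.19413665 1.0129236  0.22648388]
1880
-0.29247838 along -0.05508006280431275 0.08683509138785743
[0.07043269 0.0727519  0.07584318] [-0.03604129  0.03775282] zplate 0.04903880687865404 barz 0.025196694463577002
barw [-0.06970498  0.04219092]
origin [0.50955644 0.02933826] grip [0.45689216 0.0451962 ]
```

View pics/w1.png

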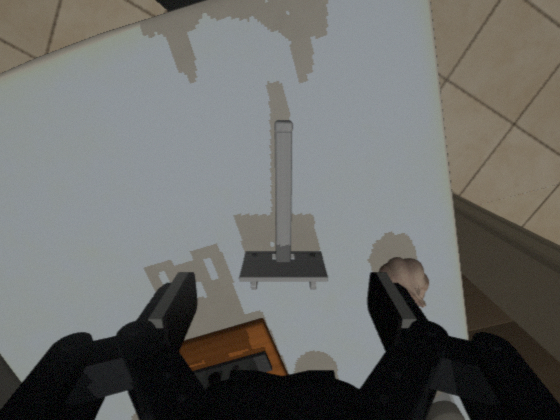

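The wrist view shows the bar between the open fingers, from (284,125) to (284,260), with the plate at about (284,265). The garlic at (405,280) is clear of the fingers.

```bash
python3 -m handwheel '[{"gripper":-1,"tx":0,"ty":0,"tz":-2.5,"yaw":-0.008},{"gripper":-1,"tx":0,"ty":0,"tz":-2.5,"yaw":0},{"gripper":-1,"tx":0,"ty":0,"tz":-2.5,"yaw":0},{"gripper":-1,"tx":0,"ty":0,"tz":-2.5,"yaw":0},{"gripper":-1,"tx":0,"ty":0,"tz":-1.5,"yaw":0},{"gripper":-1,"tx":0,"ty":0,"tz":-1.0,"yaw":0},{"gripper":-1,"tx":0,"ty":0,"tz":-0.5,"yaw":0},{"gripper":-1,"tx":0,"ty":0,"tz":0,"yaw":0},{"gripper":-1,"tx":0,"ty":0,"tz":0,"yaw":0}]'
python3 -m handwheel '[{"gripper":1,"tx":0,"ty":0,"tz":0,"yaw":0},{"gripper":1,"tx":0,"ty":0,"tz":0,"yaw":0},{"gripper":1,"tx":0,"ty":0,"tz":0,"yaw":0},{"gripper":1,"tx":0,"ty":0,"tz":0,"yaw":0},{"gripper":1,"tx":0,"ty":0,"tz":0,"yaw":0},{"gripper":1,"tx":0,"ty":0,"tz":0,"yaw":0},{"gripper":1,"tx":0,"ty":0,"tz":0,"yaw":0},{"gripper":1,"tx":0,"ty":0,"tz":0,"yaw":0},{"gripper":1,"tx":0,"ty":0,"tz":0,"yaw":0},{"gripper":1,"tx":0,"ty":0,"tz":0,"yaw":0}]' 60
```

```text
time_s: 3.55
position: [0.4568, 0.0444, 0.1752]
tcp_rot: [3.141, 0.001, 2.849]
ft_force: [0.3, -0.3, 0.0]
opening: 0.0854
gripper_force: 0.0
time_s: 4.55
position: [0.4567, 0.0443, 0.175]
tcp_rot: [3.141, 0.001, 2.849]
ft_force: [-1.0, 0.6, 5.9]
opening: 0.013
gripper_force: 58.9
```

```bash
python3 -m handwheel '[{"gripper":1,"tx":0,"ty":0,"tz":1,"yaw":0},{"gripper":1,"tx":0,"ty":0,"tz":2,"yaw":0},{"gripper":1,"tx":0,"ty":0,"tz":2,"yaw":0},{"gripper":1,"tx":0,"ty":0,"tz":2,"yaw":0},{"gripper":1,"tx":0,"ty":0,"tz":2,"yaw":0},{"gripper":1,"tx":0,"ty":0,"tz":0.8,"yaw":0},{"gripper":1,"tx":0,"ty":0,"tz":0,"yaw":0},{"gripper":1,"tx":0,"ty":0,"tz":0,"yaw":0}]'
python3 -m handwheel '[{"gripper":1,"tx":0.73,"ty":-1.25,"tz":0,"yaw":0.034},{"gripper":1,"tx":0.73,"ty":-1.25,"tz":0,"yaw":0.034},{"gripper":1,"tx":0.73,"ty":-1.25,"tz":0,"yaw":0.034},{"gripper":1,"tx":0.73,"ty":-1.25,"tz":0,"yaw":0.034},{"gripper":1,"tx":0.73,"ty":-1.25,"tz":0,"yaw":0.034},{"gripper":1,"tx":0.73,"ty":-1.25,"tz":0,"yaw":0.034},{"gripper":1,"tx":0.73,"ty":-1.25,"tz":0,"yaw":0.034},{"gripper":1,"tx":0.73,"ty":-1.25,"tz":0,"yaw":0.034},{"gripper":1,"tx":0.73,"ty":-1.25,"tz":0,"yaw":0.034},{"gripper":1,"tx":0.73,"ty":-1.25,"tz":0,"yaw":0.034},{"gripper":1,"tx":0,"ty":0,"tz":0,"yaw":0},{"gripper":1,"tx":0,"ty":0,"tz":0,"yaw":0},{"gripper":1,"tx":0,"ty":0,"tz":0,"yaw":0},{"gripper":1,"tx":0,"ty":0,"tz":0,"yaw":0}]'
python3 - <<'E'
from h import *
print(monitor.state()['tcp_rot'],monitor.state()['wrist_torque'])
ims=[]
for n in('scene','top','wrist'):
    im,d,K,M=shot(n); save(im,n+'2'); np.savez(n+'2',im=im,d=d,K=K,M=M); ims.append(im)
c=lambda a,r,s:cv2.resize(a[r],None,fx=s,fy=s,interpolation=cv2.INTER_CUBIC)
a=c(ims[0],np.s_[140:260,230:363],3); b=c(ims[2],np.s_[:,:],.857)[:360,40:440]
save(np.hstack([a,b[:360,:400]]),'c2')
E
```

```text
time_s: 5.35
position: [0.4563, 0.0441, 0.2722]
tcp_rot: [-3.141, -0.001, 2.849]
ft_force: [-0.2, 0.1, -2.9]
opening: 0.0125
gripper_force: 58.7
time_s: 6.75
position: [0.5293, -0.0799, 0.2725]
tcp_rot: [3.141, -0.001, -3.094]
ft_force: [0.7, 0.4, -2.7]
opening: 0.013
gripper_force: 58.7
[ 3.14118457e+00 -6.63270703e-04 -3.09364542e+00] [-0.01283143  0.00540389 -0.02896348]
```

View pics/c2.png

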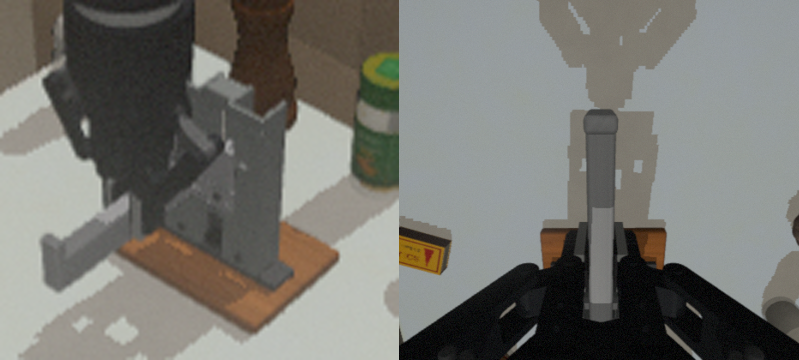

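The left crop shows the bar held in the gripper with the plate just in front of the uprights. In the right crop (wrist) the bar runs from (600,115) to (600,310), square to the base's edge at y = 230.

Run:
```python
from h import *
s=np.array([.5293,-.0799])
yaw=.048; x=np.array([np.cos(yaw),np.sin(yaw)]); y=np.array([-x[1],x[0]])
for n in('scene2','top2','wrist2'):
    f=np.load(n+'.npz'); W=cloud(f['d'],f['K'],f['M']); P=W.reshape(-1,3); P=P[np.isfinite(P).all(1)]
    P=P[(abs(P[:,0]-.52)<.13)&(abs(P[:,1]+.08)<.08)]
    a=(P[:,:2]-s)@x; b=(P[:,:2]-s)@y; z=P[:,2]
    t=(a<-.03)&(a>-.09)&(z>.09)&(z<.15)&(abs(b)<.02)
    print(n,t.sum(),'a min',a[t].min(),'z top',np.percentile(z[t],[1,50,98]))
    tb=t&(abs(z-np.median(z[t&(z>.118)&(z<.13)]))<.0025)&(a>-.064)
    if tb.sum()>10:
        l=np.polyfit(a[tb],b[tb],1); lz=np.polyfit(a[tb],z[tb],1); print(' bar top n',tb.sum(),'b mid',np.percentile(b[tb],[3,50,97]),'slope',l,'z',np.median(z[tb]),lz)
    p=(a>.04)&(a<.06)&(z>.09)&(z<.155)
    if p.sum(): print(' plate',p.sum(),np.percentile(a[p],[2,50,98]),'b',np.percentile(b[p],[1,99]),'z',np.percentile(z[p],[1,99]))
    # tip
    tp=t&(z>.132); 
    if tp.sum()>5: print(' tip b',np.percentile(b[tp],[2,50,98]),'a',np.percentile(a[tp],[2,98]))
    # rack in this image
    r=(a>.06)&(a<.1)&(z>.1)
    if r.sum(): print(' rack a',np.percentile(a[r],[1,10,50]),'b',np.percentile(b[r],[.5,99.5]),'zmax',z[r].max())
```

```text
scene2 363 a min -0.07725081005894607 z top [0.09832676 0.11846117 0.1362349 ]
 bar top n 93 b mid [-0.00903476 -0.00306622  0.00420032] slope [ 0.05454025 -0.0003151 ] z 0.12221739506468554 [-0.02152312  0.12113636]
 plate 219 [0.04228293 0.05006489 0.05384818] b [-0.04034131  0.00841539] z [0.09674682 0.14622482]
 tip b [-0.00774118 -0.00217575  0.00419658] a [-0.07615743 -0.06871383]
 rack a [0.07148015 0.07837196 0.08329272] b [-0.04208653  0.02062392] zmax 0.15874516208274803Traceback (most recent call last):
  File "<stdin>", line 9, in <module>
    return umr_minimum(a, axis, None, out, keepdims, initial, where)
ValueError: zero-size array to reduction operation minimum which has no identity
```

```bash
python3 -m handwheel '[{"gripper":1,"tx":0,"ty":0.17,"tz":0,"yaw":0},{"gripper":1,"tx":0.3,"ty":0.015,"tz":0,"yaw":0},{"gripper":1,"tx":0.3,"ty":0.015,"tz":0,"yaw":0},{"gripper":1,"tx":0.3,"ty":0.015,"tz":0,"yaw":0},{"gripper":1,"tx":0.3,"ty":0.015,"tz":0,"yaw":0},{"gripper":1,"tx":0,"ty":0,"tz":0,"yaw":0},{"gripper":1,"tx":0,"ty":0,"tz":0,"yaw":0}]'
python3 - <<'E'
from h import *
f=lambda: (monitor.state()['position'].round(4),monitor.state()['ft_force'].round(1))
print(f())
im,d,K,M=shot('scene'); save(im,'scene3'); np.savez('scene3',im=im,d=d,K=K,M=M)
W=cloud(d,K,M);P=W.reshape(-1,3);P=P[np.isfinite(P).all(1)]
P=P[(abs(P[:,0]-.58)<.08)&(abs(P[:,1]+.08)<.08)]
yaw=.05;x=np.array([np.cos(yaw),np.sin(yaw)]); y=np.array([-x[1],x[0]])
s=np.array([.6083,-.0765]); a=(P[:,:2]-s)@x;b=(P[:,:2]-s)@y;z=P[:,2]
for lo,hi in((.1,.105),(.105,.11),(.11,.12),(.12,.13),(.13,.14)):
    q=(z>lo)&(z<hi); p=q&(a>-.022)&(a<-.007)&(b<-.02); r=q&(abs(a)<.003)&(b<-.02)
    print(lo,'plate',p.sum(),a[p].min().round(4) if p.sum() else 0,a[p].max().round(4) if p.sum() else 0,'bmin',b[p].min().round(4) if p.sum() else 0,'rack bmin',b[r].min().round(4) if r.sum() else 0)
p=(a>-.022)&(a<-.007)&(b<-.015)&(b>-.042); print('plate z',np.percentile(z[p],[1,99]))
e=W[...,0]-(.6043-.0509*W[...,1])
save(cv2.resize(im[150:225,270:340],None,fx=8,fy=8,interpolation=cv2.INTER_CUBIC),'c3')
E
```

```text
time_s: 7.6
position: [0.5416, -0.0785, 0.2726]
tcp_rot: [-3.142, -0.0, -3.094]
ft_force: [-0.1, -0.7, -2.9]
opening: 0.0129
gripper_force: 58.7
(array([ 0.5416, -0.0785,  0.2726]), array([-0.1, -0.7, -2.9]))
0.1 plate 18 -0.0188 -0.0128 bmin -0.039 rack bmin -0.0408
0.105 plate 19 -0.0182 -0.0132 bmin -0.0389 rack bmin -0.0418
0.11 plate 34 -0.0189 -0.0115 bmin -0.0394 rack bmin -0.0417
0.12 plate 33 -0.0187 -0.0139 bmin -0.0386 rack bmin -0.0405
0.13 plate 32 -0.0186 -0.0137 bmin -0.0394 rack bmin -0.0415
plate z [0.00888779 0.14662043]
```

View pics/c3.png

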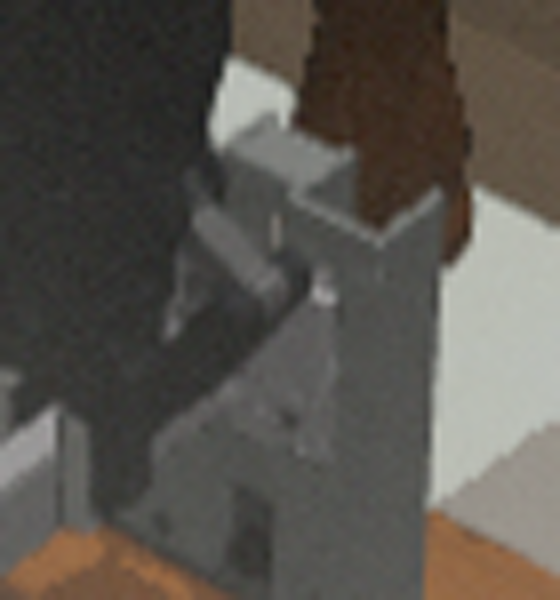

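The close crop shows the plate about 13 mm in front of the right upright. Its edge at about (330,370) lies nearly flush with the upright's outline, with the claw at about (322,285).

```bash
python3 -m handwheel '[{"gripper":1,"tx":0.1,"ty":0.06,"tz":0,"yaw":0.0},{"gripper":1,"tx":0.1,"ty":0.005,"tz":0,"yaw":0},{"gripper":1,"tx":0.1,"ty":0.005,"tz":0,"yaw":0},{"gripper":1,"tx":0,"ty":0,"tz":0,"yaw":0}]'; python3 -m handwheel '[{"gripper":1,"tx":0.05,"ty":0.003,"tz":0,"yaw":0},{"gripper":1,"tx":0.05,"ty":0.003,"tz":0,"yaw":0},{"gripper":1,"tx":0.05,"ty":0.003,"tz":0,"yaw":0},{"gripper":1,"tx":0,"ty":0,"tz":0,"yaw":0}]'
```

```text
time_s: 8.05
position: [0.5447, -0.0778, 0.2727]
tcp_rot: [-3.142, 0.0, -3.094]
ft_force: [-0.5, -0.4, -2.1]
opening: 0.0134
gripper_force: 58.7
time_s: 8.45
position: [0.5461, -0.0777, 0.2727]
tcp_rot: [-3.142, 0.0, -3.094]
ft_force: [-0.5, 0.5, -2.0]
opening: 0.0126
gripper_force: 58.7
```

```bash
python3 -m handwheel '[{"gripper":1,"tx":0.05,"ty":0.003,"tz":0,"yaw":0},{"gripper":1,"tx":0.05,"ty":0.003,"tz":0,"yaw":0},{"gripper":1,"tx":0.05,"ty":0.003,"tz":0,"yaw":0},{"gripper":1,"tx":0,"ty":0,"tz":0,"yaw":0}]'; python3 -m handwheel '[{"gripper":1,"tx":0.05,"ty":0.003,"tz":0,"yaw":0},{"gripper":1,"tx":0.05,"ty":0.003,"tz":0,"yaw":0},{"gripper":1,"tx":0,"ty":0,"tz":0,"yaw":0}]'
```

```text
time_s: 8.85
position: [0.5477, -0.0776, 0.2727]
tcp_rot: [-3.142, 0.0, -3.094]
ft_force: [0.3, -0.1, -3.0]
opening: 0.0128
gripper_force: 58.7
time_s: 9.15
position: [0.5487, -0.0776, 0.2727]
tcp_rot: [-3.142, 0.0, -3.094]
ft_force: [-0.2, -0.2, -3.7]
opening: 0.0128
gripper_force: 58.7
```

```bash
python3 -m handwheel '[{"gripper":1,"tx":0.05,"ty":0.003,"tz":0,"yaw":0},{"gripper":1,"tx":0.05,"ty":0.003,"tz":0,"yaw":0},{"gripper":1,"tx":0.05,"ty":0.003,"tz":0,"yaw":0},{"gripper":1,"tx":0.05,"ty":0.003,"tz":0,"yaw":0},{"gripper":1,"tx":0,"ty":0,"tz":0,"yaw":0}]'; python3 -m handwheel '[{"gripper":1,"tx":0.05,"ty":0.003,"tz":0,"yaw":0},{"gripper":1,"tx":0.05,"ty":0.003,"tz":0,"yaw":0},{"gripper":1,"tx":0,"ty":0,"tz":0,"yaw":0}]';  python3 -m handwheel '[{"gripper":1,"tx":0.05,"ty":0.003,"tz":0,"yaw":0},{"gripper":1,"tx":0.05,"ty":0.003,"tz":0,"yaw":0},{"gripper":1,"tx":0,"ty":0,"tz":0,"yaw":0}]'
```

```text
time_s: 9.65
position: [0.5507, -0.0774, 0.2727]
tcp_rot: [-3.142, 0.0, -3.094]
ft_force: [-0.6, 0.8, -3.0]
opening: 0.0127
gripper_force: 58.7
time_s: 9.95
position: [0.5517, -0.0774, 0.2727]
tcp_rot: [-3.142, 0.0, -3.094]
ft_force: [-0.2, -0.4, -3.0]
opening: 0.013
gripper_force: 58.7
time_s: 10.25
position: [0.5527, -0.0773, 0.2727]
tcp_rot: [-3.142, 0.0, -3.094]
ft_force: [0.0, -1.2, -2.7]
opening: 0.0132
gripper_force: 58.7
```

```bash
python3 -m handwheel '[{"gripper":1,"tx":0.05,"ty":0.003,"tz":0,"yaw":0},{"gripper":1,"tx":0.05,"ty":0.003,"tz":0,"yaw":0},{"gripper":1,"tx":0,"ty":0,"tz":0,"yaw":0}]'; python3 -m handwheel '[{"gripper":1,"tx":0.05,"ty":0.003,"tz":0,"yaw":0},{"gripper":1,"tx":0,"ty":0,"tz":0,"yaw":0}]';  python3 -m handwheel '[{"gripper":1,"tx":0.05,"ty":0.003,"tz":0,"yaw":0},{"gripper":1,"tx":0,"ty":0,"tz":0,"yaw":0}]'
```

```text
time_s: 10.55
position: [0.5532, -0.0774, 0.2725]
tcp_rot: [-3.141, -0.001, -3.094]
ft_force: [-2.9, -0.3, -1.1]
opening: 0.013
gripper_force: 59.0
time_s: 10.75
position: [0.5534, -0.0774, 0.2725]
tcp_rot: [-3.141, -0.002, -3.094]
ft_force: [-5.5, -2.0, 0.1]
opening: 0.013
gripper_force: 59.1
time_s: 10.95
position: [0.5536, -0.0774, 0.2724]
tcp_rot: [-3.141, -0.003, -3.094]
ft_force: [-6.3, -0.5, 0.8]
opening: 0.0126
gripper_force: 59.3
```

```bash
python3 -m handwheel '[{"gripper":1,"tx":0,"ty":0,"tz":0.05,"yaw":0},{"gripper":1,"tx":0,"ty":0,"tz":0.05,"yaw":0},{"gripper":1,"tx":0,"ty":0,"tz":0.05,"yaw":0},{"gripper":1,"tx":0,"ty":0,"tz":0,"yaw":0}]'
python3 - <<'E'
from h import *
im,d,K,M=shot('scene'); save(im,'scene4'); np.savez('scene4',im=im,d=d,K=K,M=M)
W=cloud(d,K,M);P=W.reshape(-1,3);P=P[np.isfinite(P).all(1)]
yaw=.05;x=np.array([np.cos(yaw),np.sin(yaw)]); y=np.array([-x[1],x[0]])
s=np.array([.6083,-.0765]); a=(P[:,:2]-s)@x;b=(P[:,:2]-s)@y;z=P[:,2]
for lo,hi in((.097,.105),(.105,.115),(.115,.125),(.125,.135),(.135,.145)):
    q=(z>lo)&(z<hi)&(b<-.026)&(b>-.037)&(a<.003)&(a>-.02); print(lo,q.sum(),a[q].min().round(4),np.median(a[q]).round(4))
q=(b<-.02)&(b>-.036)&(a<-.0025)&(a>-.01)&(z>.05); print('plate z',np.percentile(z[q],[1,50,99]),q.sum(), monitor.state()['wrist_torque'])
q=(z>.06)&(z<.085)&(abs(b)>.02)&(abs(b)<.037)&(abs(a)<.004); print('rack a',np.median(a[q]))
q=(z>.09)&(z<.15)&(a<-.08)&(a>-.15)&(abs(b)<.015);print('tip a',a[q].min(),'top z bar end', [np.percentile(z[q&(a>l)&(a<l+.02)],98).round(4) for l in(-.12,-.1)])
E
```

```text
time_s: 11.35
position: [0.5536, -0.0774, 0.2734]
tcp_rot: [-3.142, -0.003, -3.094]
ft_force: [-5.2, -1.1, -5.1]
opening: 0.0127
gripper_force: 58.4
0.097 13 -0.0078 -0.0053
0.105 24 -0.0081 -0.0052
0.115 20 -0.0071 -0.0049
0.125 18 -0.0064 -0.0051
0.135 16 -0.0065 -0.0048
plate z [0.09854315 0.11985532 0.14751727] 113 [-0.21583734  1.13080843  0.15173287]
rack a -1.9096198410553163e-05
tip a -0.13298071121338517 top z bar end [np.float64(0.1251), np.float64(0.1252)]
```

```bash
python3 -m handwheel '[{"gripper":1,"tx":-0.08,"ty":0,"tz":-0.1,"yaw":0},{"gripper":1,"tx":0,"ty":0,"tz":-0.1,"yaw":0},{"gripper":1,"tx":0,"ty":0,"tz":-0.1,"yaw":0},{"gripper":1,"tx":0,"ty":0,"tz":0,"yaw":0}]'
python3 -m handwheel '[{"gripper":1,"tx":0,"ty":0,"tz":-0.1,"yaw":0},{"gripper":1,"tx":0,"ty":0,"tz":-0.1,"yaw":0},{"gripper":1,"tx":0,"ty":0,"tz":0,"yaw":0}]'
python3 -m handwheel '[{"gripper":1,"tx":0,"ty":0,"tz":-0.1,"yaw":0},{"gripper":1,"tx":0,"ty":0,"tz":0,"yaw":0}]'
```

```text
time_s: 11.8
position: [0.5533, -0.0773, 0.2711]
tcp_rot: [-3.141, -0.001, -3.094]
ft_force: [-4.6, -1.0, -1.6]
opening: 0.0131
gripper_force: 59.3
time_s: 12.1
position: [0.5533, -0.0773, 0.2691]
tcp_rot: [-3.141, -0.001, -3.094]
ft_force: [-5.6, -0.3, -0.5]
opening: 0.013
gripper_force: 59.3
time_s: 12.3
position: [0.5533, -0.0773, 0.2681]
tcp_rot: [-3.141, -0.001, -3.094]
ft_force: [-5.5, -0.8, -0.9]
opening: 0.0127
gripper_force: 59.3
```

```bash
python3 -m handwheel '[{"gripper":1,"tx":-0.03,"ty":0,"tz":-0.1,"yaw":0},{"gripper":1,"tx":0,"ty":0,"tz":0,"yaw":0}]'
python3 -m handwheel '[{"gripper":1,"tx":0,"ty":0,"tz":-0.1,"yaw":0},{"gripper":1,"tx":0,"ty":0,"tz":0,"yaw":0}]'
python3 -m handwheel '[{"gripper":1,"tx":0,"ty":0,"tz":-0.1,"yaw":0},{"gripper":1,"tx":0,"ty":0,"tz":0,"yaw":0}]'
```

```text
time_s: 12.5
position: [0.5531, -0.0773, 0.2673]
tcp_rot: [-3.141, -0.001, -3.094]
ft_force: [-5.5, -0.8, 0.8]
opening: 0.0128
gripper_force: 59.3
time_s: 12.7
position: [0.5531, -0.0773, 0.2665]
tcp_rot: [-3.141, -0.001, -3.095]
ft_force: [-5.8, -0.3, 2.1]
opening: 0.0132
gripper_force: 59.6
time_s: 12.9
position: [0.5531, -0.0773, 0.2656]
tcp_rot: [-3.141, -0.001, -3.095]
ft_force: [-7.0, -1.6, 2.8]
opening: 0.0128
gripper_force: 59.9
```

```bash
for i in 1; do python3 -m handwheel '[{"gripper":1,"tx":0,"ty":0,"tz":-0.1,"yaw":0},{"gripper":1,"tx":0,"ty":0,"tz":0,"yaw":0}]'
python3 -m handwheel '[{"gripper":1,"tx":0,"ty":0,"tz":-0.1,"yaw":0},{"gripper":1,"tx":0,"ty":0,"tz":0,"yaw":0}]'
python3 -m handwheel '[{"gripper":1,"tx":0,"ty":0,"tz":-0.1,"yaw":0},{"gripper":1,"tx":0,"ty":0,"tz":0,"yaw":0}]'; done; python3 -c "
from workcell import monitor;print(monitor.state()['wrist_torque'])"
```

```text
time_s: 13.1
position: [0.5531, -0.0773, 0.2647]
tcp_rot: [-3.141, -0.001, -3.095]
ft_force: [-6.4, 0.2, 3.7]
opening: 0.0129
gripper_force: 60.0
time_s: 13.3
position: [0.5531, -0.0773, 0.2638]
tcp_rot: [-3.141, -0.0, -3.095]
ft_force: [-8.3, -0.5, 5.2]
opening: 0.013
gripper_force: 60.1
time_s: 13.5
position: [0.5531, -0.0773, 0.2628]
tcp_rot: [-3.141, -0.0, -3.095]
ft_force: [-7.7, 0.6, 5.7]
opening: 0.0129
gripper_force: 60.1
[-0.0234333   1.24548298  0.06378393]
```

```bash
python3 -m handwheel '[{"gripper":1,"tx":-0.02,"ty":0,"tz":-0.1,"yaw":0},{"gripper":1,"tx":0,"ty":0,"tz":-0.1,"yaw":0},{"gripper":1,"tx":0,"ty":0,"tz":0,"yaw":0}]'
python3 -m handwheel '[{"gripper":1,"tx":0,"ty":0,"tz":-0.1,"yaw":0},{"gripper":1,"tx":0,"ty":0,"tz":-0.1,"yaw":0},{"gripper":1,"tx":0,"ty":0,"tz":0,"yaw":0}]'
python3 -m handwheel '[{"gripper":1,"tx":0,"ty":0,"tz":-0.1,"yaw":0},{"gripper":1,"tx":0,"ty":0,"tz":0,"yaw":0}]'
```

```text
time_s: 13.8
position: [0.5526, -0.0772, 0.2603]
tcp_rot: [-3.142, -0.002, -3.095]
ft_force: [-5.0, 0.0, -2.1]
opening: 0.0131
gripper_force: 58.8
time_s: 14.1
position: [0.5529, -0.0772, 0.2582]
tcp_rot: [-3.142, -0.001, -3.095]
ft_force: [-6.1, -1.0, 0.6]
opening: 0.013
gripper_force: 59.3
time_s: 14.3
position: [0.5529, -0.0773, 0.2572]
tcp_rot: [-3.142, -0.001, -3.095]
ft_force: [-5.9, 0.2, 1.0]
opening: 0.0131
gripper_force: 59.3
```

```bash
python3 -m handwheel '[{"gripper":1,"tx":0,"ty":0,"tz":-0.1,"yaw":0},{"gripper":1,"tx":0,"ty":0,"tz":-0.1,"yaw":0},{"gripper":1,"tx":0,"ty":0,"tz":0,"yaw":0}]'
python3 -m handwheel '[{"gripper":1,"tx":0,"ty":0,"tz":-0.1,"yaw":0},{"gripper":1,"tx":0,"ty":0,"tz":0,"yaw":0}]'
python3 -m handwheel '[{"gripper":1,"tx":0,"ty":0,"tz":-0.1,"yaw":0},{"gripper":1,"tx":0,"ty":0,"tz":0,"yaw":0}]'
```

```text
time_s: 14.6
position: [0.5529, -0.0772, 0.2552]
tcp_rot: [3.142, -0.001, -3.095]
ft_force: [-4.9, -0.3, 0.5]
opening: 0.0127
gripper_force: 59.3
time_s: 14.8
position: [0.5529, -0.0772, 0.2542]
tcp_rot: [3.142, -0.001, -3.095]
ft_force: [-5.1, -0.3, 0.0]
opening: 0.0124
gripper_force: 59.2
time_s: 15.0
position: [0.5531, -0.0773, 0.2532]
tcp_rot: [-3.141, -0.001, -3.094]
ft_force: [-5.4, 0.1, -1.4]
opening: 0.0129
gripper_force: 59.3
```

```bash
python3 -m handwheel '[{"gripper":1,"tx":0,"ty":0,"tz":-0.05,"yaw":0},{"gripper":1,"tx":0,"ty":0,"tz":0,"yaw":0}]'
python3 -m handwheel '[{"gripper":1,"tx":0,"ty":0,"tz":-0.05,"yaw":0},{"gripper":1,"tx":0,"ty":0,"tz":0,"yaw":0}]'
python3 -m handwheel '[{"gripper":1,"tx":0,"ty":0,"tz":-0.05,"yaw":0},{"gripper":1,"tx":0,"ty":0,"tz":0,"yaw":0}]'
```

```text
time_s: 15.2
position: [0.5531, -0.0773, 0.2527]
tcp_rot: [-3.141, -0.001, -3.094]
ft_force: [-5.5, -1.2, -0.2]
opening: 0.0127
gripper_force: 59.3
time_s: 15.4
position: [0.5531, -0.0773, 0.2522]
tcp_rot: [-3.141, -0.001, -3.094]
ft_force: [-5.3, -0.9, 0.1]
opening: 0.0128
gripper_force: 59.3
time_s: 15.6
position: [0.5531, -0.0773, 0.2519]
tcp_rot: [-3.141, -0.0, -3.094]
ft_force: [-5.4, -0.2, 1.7]
opening: 0.0126
gripper_force: 59.5
```

```bash
python3 -m handwheel '[{"gripper":1,"tx":0,"ty":0,"tz":-0.05,"yaw":0},{"gripper":1,"tx":0,"ty":0,"tz":0,"yaw":0}]'
python3 -m handwheel '[{"gripper":1,"tx":0,"ty":0,"tz":-0.05,"yaw":0},{"gripper":1,"tx":0,"ty":0,"tz":0,"yaw":0}]'
python3 -m handwheel '[{"gripper":1,"tx":0,"ty":0,"tz":-0.05,"yaw":0},{"gripper":1,"tx":0,"ty":0,"tz":0,"yaw":0}]'
```

```text
time_s: 15.8
position: [0.553, -0.0773, 0.2517]
tcp_rot: [-3.141, -0.0, -3.094]
ft_force: [-6.6, -1.2, 4.7]
opening: 0.0126
gripper_force: 59.9
time_s: 16.0
position: [0.553, -0.0773, 0.2516]
tcp_rot: [-3.141, 0.0, -3.094]
ft_force: [-8.0, -0.2, 7.5]
opening: 0.0127
gripper_force: 60.5
time_s: 16.2
position: [0.553, -0.0772, 0.2514]
tcp_rot: [-3.141, 0.0, -3.094]
ft_force: [-9.0, 0.1, 11.8]
opening: 0.0128
gripper_force: 60.9
```

```bash
python3 -m handwheel '[{"gripper":1,"tx":0,"ty":0,"tz":0.1,"yaw":0},{"gripper":1,"tx":0,"ty":0,"tz":0.1,"yaw":0},{"gripper":1,"tx":0,"ty":0,"tz":0,"yaw":0}]'
python3 -m handwheel '[{"gripper":1,"tx":0,"ty":0,"tz":0.1,"yaw":0},{"gripper":1,"tx":0,"ty":0,"tz":0,"yaw":0}]'
python3 -m handwheel '[{"gripper":1,"tx":0,"ty":0,"tz":0.1,"yaw":0},{"gripper":1,"tx":0,"ty":0,"tz":0,"yaw":0}]'
python3 -m handwheel '[{"gripper":1,"tx":0,"ty":0,"tz":0.05,"yaw":0},{"gripper":1,"tx":0,"ty":0,"tz":0,"yaw":0}]'
```

```text
time_s: 16.5
position: [0.5531, -0.0773, 0.2521]
tcp_rot: [-3.142, -0.0, -3.094]
ft_force: [-5.5, -0.4, 0.5]
opening: 0.0127
gripper_force: 59.2
time_s: 16.7
position: [0.5531, -0.0773, 0.2529]
tcp_rot: [3.142, -0.001, -3.094]
ft_force: [-3.6, -0.6, -4.1]
opening: 0.0131
gripper_force: 58.6
time_s: 16.9
position: [0.5531, -0.0773, 0.2538]
tcp_rot: [3.142, -0.001, -3.094]
ft_force: [-4.5, -0.3, -7.1]
opening: 0.0131
gripper_force: 58.6
time_s: 17.1
position: [0.5531, -0.0773, 0.2541]
tcp_rot: [3.141, -0.001, -3.094]
ft_force: [-3.3, -1.0, -9.9]
opening: 0.0128
gripper_force: 58.5
```

```bash
python3 -m handwheel '[{"gripper":1,"tx":0,"ty":0,"tz":-0.1,"yaw":0},{"gripper":1,"tx":0,"ty":0,"tz":-0.1,"yaw":0},{"gripper":1,"tx":-0.08,"ty":0,"tz":-0.1,"yaw":0},{"gripper":1,"tx":0,"ty":0,"tz":0,"yaw":0}]'
python3 -m handwheel '[{"gripper":1,"tx":0,"ty":0,"tz":0,"yaw":0},{"gripper":1,"tx":0,"ty":0,"tz":0,"yaw":0},{"gripper":1,"tx":0,"ty":0,"tz":0,"yaw":0}]' 20
```

```text
time_s: 17.5
position: [0.5528, -0.0772, 0.2525]
tcp_rot: [-3.141, 0.002, -3.094]
ft_force: [-6.1, -1.1, -1.6]
opening: 0.0131
gripper_force: 59.9
time_s: 17.8
position: [0.5527, -0.0772, 0.2525]
tcp_rot: [-3.141, 0.001, -3.094]
ft_force: [-4.8, -0.2, -1.8]
opening: 0.0128
gripper_force: 59.9
```

```bash
python3 -m handwheel '[{"gripper":0.9,"tx":0,"ty":0,"tz":-0.05,"yaw":0},{"gripper":0.8,"tx":0,"ty":0,"tz":0,"yaw":0},{"gripper":0.75,"tx":0,"ty":0,"tz":0,"yaw":0},{"gripper":0.75,"tx":0,"ty":0,"tz":0,"yaw":0}]' 20
python3 -m handwheel '[{"gripper":0.7,"tx":0,"ty":0,"tz":0,"yaw":0},{"gripper":0.7,"tx":0,"ty":0,"tz":0,"yaw":0}]' 20
```

```text
time_s: 18.2
position: [0.5527, -0.0772, 0.2521]
tcp_rot: [-3.141, 0.002, -3.094]
ft_force: [-6.1, -0.8, -1.6]
opening: 0.0129
gripper_force: 60.1
time_s: 18.4
position: [0.5528, -0.0772, 0.2521]
tcp_rot: [-3.141, 0.002, -3.094]
ft_force: [-5.0, -0.8, -0.6]
opening: 0.0129
gripper_force: 51.8
```

```bash
python3 -m handwheel '[{"gripper":0.68,"tx":0,"ty":0,"tz":0,"yaw":0},{"gripper":0.66,"tx":0,"ty":0,"tz":0,"yaw":0},{"gripper":0.64,"tx":0,"ty":0,"tz":0,"yaw":0},{"gripper":0.62,"tx":0,"ty":0,"tz":0,"yaw":0},{"gripper":0.6,"tx":0,"ty":0,"tz":0,"yaw":0},{"gripper":0.55,"tx":0,"ty":0,"tz":0,"yaw":0},{"gripper":0.5,"tx":0,"ty":0,"tz":0,"yaw":0},{"gripper":0.4,"tx":0,"ty":0,"tz":0,"yaw":0},{"gripper":0.4,"tx":0,"ty":0,"tz":0,"yaw":0},{"gripper":0.4,"tx":0,"ty":0,"tz":0,"yaw":0}]' 20
```

```text
time_s: 19.4
position: [0.5525, -0.0772, 0.2511]
tcp_rot: [-3.142, -0.0, -3.094]
ft_force: [-0.0, 0.4, -0.2]
opening: 0.0255
gripper_force: 0.0
```

```bash
python3 -m handwheel '[{"gripper":0.4,"tx":0,"ty":0,"tz":0.5,"yaw":0},{"gripper":0.4,"tx":0,"ty":0,"tz":1,"yaw":0},{"gripper":0.4,"tx":0,"ty":0,"tz":1.5,"yaw":0},{"gripper":0.4,"tx":-0.5,"ty":0,"tz":2,"yaw":0},{"gripper":0.4,"tx":-1,"ty":0,"tz":2,"yaw":0},{"gripper":0.4,"tx":-1,"ty":0,"tz":2,"yaw":0},{"gripper":0.4,"tx":-1,"ty":0,"tz":2,"yaw":0},{"gripper":0.4,"tx":-1,"ty":0,"tz":2,"yaw":0},{"gripper":0.4,"tx":-1,"ty":0,"tz":2,"yaw":0},{"gripper":0.4,"tx":0,"ty":0,"tz":0,"yaw":0},{"gripper":0.4,"tx":0,"ty":0,"tz":0,"yaw":0}]'
python3 - <<'E'
from h import *
im,d,K,M=shot('scene'); save(cv2.resize(im[140:265,200:360],None,fx=4,fy=4,interpolation=cv2.INTER_CUBIC),'c5')
W=cloud(d,K,M);P=W.reshape(-1,3);P=P[np.isfinite(P).all(1)]
yaw=.05;x=np.array([np.cos(yaw),np.sin(yaw)]); y=np.array([-x[1],x[0]])
s=np.array([.6083,-.0765]); a=(P[:,:2]-s)@x;b=(P[:,:2]-s)@y;z=P[:,2]
for lo,hi in((.078,.09),(.09,.1),(.1,.11),(.11,.12),(.12,.127)):
    q=(z>lo)&(z<hi)&(b<-.026)&(b>-.036)&(a<-.002)&(a>-.02); print(lo,q.sum(),np.median(a[q]).round(4))
q=(b<-.02)&(b>-.036)&(a<-.0025)&(a>-.01)&(z>.05); print('plate z',np.percentile(z[q],[1,99]))
q=(abs(b)<.004)&(a<-.01)&(a>-.118)&(z>.08)&(z<.125); t=q&(z>np.median(z[q])-.01)
for l in(-.115,-.09,-.06,-.03): 
    k=q&(a>l)&(a<l+.02); print(l,np.percentile(z[k],[50,95]).round(4))
E
```

```text
time_s: 20.5
position: [0.4974, -0.0772, 0.4021]
tcp_rot: [-3.141, 0.002, -3.095]
ft_force: [-0.0, 1.2, 0.6]
opening: 0.0255
gripper_force: 0.0
0.078 19 -0.0054
0.09 16 -0.0057
0.1 15 -0.0068
0.11 16 -0.0068
0.12 14 -0.0071
plate z [0.07646528 0.12822701]
-0.115 [0.0967 0.0984]
-0.09 [0.0978 0.1   ]
-0.06 [0.0996 0.1011]
-0.03 [0.101  0.1029]
```

View pics/c5.png

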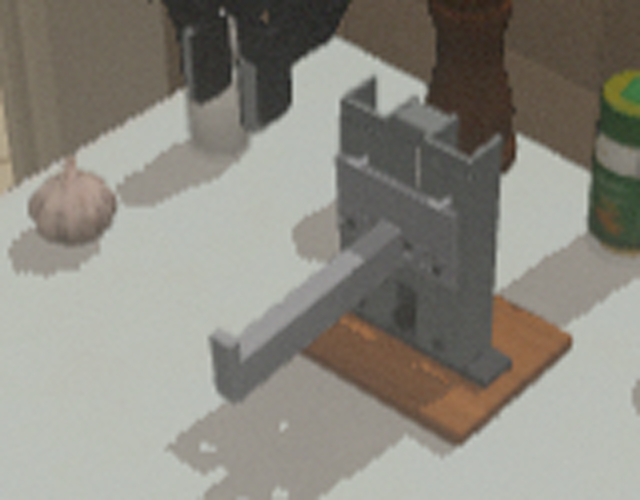

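The crop shows the arm hanging square on both uprights, with the plate's lower edge at about (400,260). It droops roughly 0.05 rad, within the allowed play, and the gripper is clear.

```bash
python3 -c "
from workcell import close_job
print(close_job())"
```

```text
the job is handed in; nothing more can be done
None
```

The hanging arm is hooked into both slots, pushed fully home and let go. A gentle lift test met firm resistance, so the catch appears locked. It droops about 0.05 rad, and the job is handed in at about 21 s (no verdict came back).

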